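# Find the hidden notch in the drum collar and press the release

## Task

The blue sample drum is locked. With a fingertip, feel lightly along the top edge of its grey collar, on the half that faces the robot, to find the hidden notch; then press the release plate inside the notch all the way down, so that the white cover pops up, and take the hand away. Grasp and lift nothing: do not touch the cover, leave the little tin standing on it, and leave the other things on the bench where they are.

Things in the scene. Friction and masses are not known exactly. Their poses are not given: they have to be found in the camera images.
- drum: The sample drum, fixed to the bench: a blue round body of 212 mm diameter, 62 mm high, with a white band, a grey collar ring on top and a white cover inside the ring. Origin at the centre of the underside, z up; its front (-x) faces roughly to the robot. Between collar and cover is an open moat, its floor 62 mm above the bench
- collar_top (a point): Centre of the grey collar, level with its flat top (92 mm above the bench). The ring has inner radius 84, outer 106, mid-line 95 mm; it is rigid and does not turn. x, y as the drum's
- collar_front (a point): Foremost point of the collar's mid-line, at its top (drum's -x side). The one notch, a gap of the same grey through the whole ring width, 50 mm long, has its middle up to 1.15 rad round the ring either side of this point; the rest of the ring is unbroken. Just where is not reported: feel or look for it
- release (a joint): The grey release plate that forms the floor of the notch (20 mm radially, 46 mm along the ring), its top 14 mm below the collar's top (78 mm above the bench) when locked. Value is its downward travel in m: 0 locked, 0.010 fully down. It takes about 7 N to push, has a firm stop, and stays where it is left
- cover (a joint): White round cover in the middle of the drum, radius 56 mm, its top 86 mm above the bench when locked. Value is its rise in m: 0 locked; it goes straight up by 1.6 times the travel of the release plate (0.016 when fully released) and stays up
- tin: Small aluminium tin, 36 mm diameter, 22 mm high, loose, standing on top of the cover near its middle. Origin at the centre of its underside
- bottle: White plastic bottle, 56 mm diameter, 115 mm high, loose, behind the drum. Origin at the centre of its underside
- jar: Amber glass jar with black cap, 48 mm diameter, 60 mm high, loose, behind the drum. Origin at the centre of its underside
- beaker: Open glass beaker, 64 mm diameter, 80 mm high, loose, to the left of the drum as the robot sees it. Origin at the centre of its underside
- pencil_cup: Dark metal pencil cup, 72 mm diameter, 95 mm high, with pencils up to 165 mm high, loose, on the right of the bench. Origin at the centre of its underside
- bin: Green open plastic bin, 150 x 110 x 60 mm, loose, on the left of the bench. Origin at the centre of its underside
- brush: Brush with wooden handle, 170 mm long, lying loose on the right of the bench. Origin near its middle, underside
Mind the look-alikes: they are no part of the job. There is more than one size of the tin; the one meant has the size given above.

How it is judged (in metres and radians):
On the way, in this order (a step that is already met when the one before it is completed fails the run):
1. a fingertip feels along the top of the collar before the release plate is pressed (contact force between the fingers and drum above 0.3 N and value of joint release below 0.002 m and z of the grasp point in the frame of drum above 0.1 m), for 0.2 s.
2. the release plate in the notch is pressed fully down by the fingers (value of joint release above 0.0085 m and contact force between the fingers and drum above 0.5 N), for 0.1 s.
At the end, for the whole second after the job is handed in: The release plate is at least 8 mm down, the cover has risen by at least 11.5 mm and stays up, and the tin stands at rest and upright (within 0.2 rad) on the cover, its middle within 45 mm of the cover's (value of joint release above 0.008 m and value of joint cover above 0.0115 m and linear speed of tin below 0.02 m/s and angle between tin's own z axis and vertical below 0.2 rad and horizontal distance between tin and drum below 0.045 m and z of tin in the frame of drum between 0.095 and 0.106 m); the robot touches nothing.
It fails at once if the drum is pushed harder than 60 N (contact force between the fingers and drum above 60 N).
It fails at once if the cover is touched (pried or pushed) by the fingers with more than 1 N (contact force between the fingers and cover above 1 N).
It fails at once if the tin is lifted or knocked off the cover, tipped, or touched with more than 1 N (angle between tin's own z axis and vertical above 0.4 rad or z of tin in the frame of drum above 0.108 m or horizontal distance between tin and drum above 0.05 m or contact force between the fingers and tin above 1 N).
It fails at once if a bystander is moved by more than 20 mm (distance of any of bottle, jar, beaker, pencil_cup, bin, brush from where it was at the start of the episode above 0.02 m).
It also fails if it takes over 69 s, if anything falls off the work surface, if the arm or the gripper's body presses on something with over 40 N, if the wrist force passes 120 N, or if a joint passes its speed limit or range.

## Robot

A 7-joint arm with a two-finger parallel gripper is mounted at the origin on the work surface. World frame = base frame: x ahead of the robot, y to its left, z up, the work surface at z = 0. Lengths are in mm, angles in rad, forces in N, time in s.
With the tool pointing down it reaches from about 425 to 825 mm from the base axis. Payload 3.6 kg.
Tool frame: the origin (TCP) lies midway between the tips of the shut fingers; the grasp point (between the pads) lies ctrl.hold_point_z behind it (ctrl.hold_point_z is the distance from the TCP to the grasp point, in mm); z points along the fingers, y is the line along which they close (so a half turn about z gives the same grasp; the last joint's range is limited). The gripper opens to 85 mm and grips with 20 to 120 N. Pads are 22 mm wide; open, the fingers measure 114 mm over their backs; the gripper's body (76 mm by 85 mm) begins 54 mm behind the grasp point. The pads swing forward as they close: fully open they stand 13 mm farther back than shut.
Start: joints at [1.169, 0.615, -0.013, 1.423, 0.008, 1.103, -0.04], TCP at [238.57, -604.605, 231.297] pointing down, gripper open.
Joint ranges: [-3.12, 3.12], [-0.3, 2.06], [-1.34, 1.32], [0.26, 2.42], [-1.36, 4.5], [0.01, 1.98], [-2.84, 2.84]. Speed limits (rad/s): [2.79, 2.79, 3.14, 3.14, 3.14, 3.14, 3.14].

## Interface

Orientations are given as a unit quaternion [w, x, y, z].
In Python, from station import ctrl gives the robot as it stands.
- The arm moves only by the tool apply_moves, never from a script. Its argument "rows" is a list of rows, each an object of numbers: "dx", "dy", "dz": the shift along the tool's x, y, z in units of 25 mm (1.0 is 25 mm); "rx", "ry", "rz": the turn, a rotation vector about the tool's x, y, z in units of 6 degrees (1.0 is 6 degrees); "fingers": the finger opening in mm, from 0 to 85.4. In form: [{"dx": .., "dy": .., "dz": .., "rx": .., "ry": .., "rz": .., "fingers": ..}, ...]. A call has 1 to 20 rows; each row is the pose to reach, as a shift and turn from the pose commanded when the call began, along the tool's axes at that moment; what a row does not reach only later rows make up. A row lasts 1/12 s, in which the tool goes at most 41.7 mm and 7.16 degrees, less where a joint would pass 70% of its speed; a pose out of reach is approached as far as the arm can. A call with a gripper value outside its range is refused whole. The fingers move at their own pace and stop on an object; "force" is the grip in N (left out, the last holds). Time passes only in rows, so rows that repeat a pose let the fingers close. It gives the time, the measured TCP pose, the force, the opening and the grip force at its end, in the units of the state.
- ctrl.read_state(): the state, without advancing time (a new reading comes with each control period).
- ctrl.grab_frame(name): name is "scene" or "top" or "wrist"; returns the picture (400x640x3 uint8, red, green, blue); there is no depth.
- ctrl.get_calibration(name): a dict with "mtx" (3x3 intrinsics, pixels), "dist_coeffs" ([k1, k2, p1, p2, k3] as OpenCV has them; the pictures are not rectified), "xyz" and "orientation" of the camera in the world. Camera axes: x right, y up, looking along -z (the intrinsics and any distortion apply to the point x, -y, -z); pixel columns grow to the right and rows downward; lengths in mm; the calibration is good to about 2 mm. A picture is of the moment at which its call begins: read the wrist's pose just before it. get_calibration takes no time and is no camera call; for the wrist camera it gives the pose at the moment of the call.
- ctrl.sign_off(): hands the job in; it is judged then, once.
The state is a dict: "clock": time; "joints": joint angles; "qvel": joint speeds; "joint_torque": joint torques, N m; "tcp_pos": TCP position; "tool_rot": TCP orientation; "force": force on the tool from outside, world axes, zero at the start; "torque": the same for the moment, N m; "finger_gap": opening from 0.0 (shut) to 1.0 (fully open); "finger_force": force on a finger pad.
Only numpy, scipy, OpenCV 4.12 (cv2) and the standard library are available. Lean on these libraries where they do the work, as an engineer would, in place of code of your own. Each camera call takes 0.05 s, during which the arm holds its last target. There are 200 camera calls.

## Working session

There is one attempt and no reset: what is moved stays moved. The work goes in short steps, Python scripts to look and compute and a tool call to move; the robot and the scene stay as the last step left them, time stands still between calls to the robot, and variables do not carry over. Pictures are saved under pics/ and viewed, at most 10 in all, crops included, and the job is handed in when it is done.

Besides the shell and the picture viewer there is one more tool, called after ">>>" as name(argument=value, ...) on one line, values as JSON. apply_moves: Moves the arm, as the interface text tells. Its arguments: {"type":"object","properties":{"rows":{"type":"array"},"force":{"type":"number"}},"required":["rows"]}

```bash
mkdir -p pics; ls; python3 - <<'E'
from station import ctrl
import cv2
print(ctrl.read_state(), ctrl.hold_point_z)
for n in ("scene","top"):
    c=ctrl.get_calibration(n); print(n,c)
    cv2.imwrite(f"pics/{n}0.png",ctrl.grab_frame(n)[:,:,::-1])
E
```

```text
pics
{'clock': 0.0, 'joints': array([ 1.16850494,  0.61594622, -0.01265717,  1.42493281,  0.00809281,
        1.10341496, -0.04037112]), 'qvel': array([ 0.00021131,  0.00130275,  0.00169494, -0.00061925, -0.00013192,
       -0.00103828,  0.00128184]), 'joint_torque': array([-4.59568400e-05, -4.69215882e+01,  2.59365700e-01, -1.71033955e+01,
        9.99518641e-03,  9.62915918e-03, -2.28143665e-05]), 'tcp_pos': array([ 238.29755504, -603.89800663,  230.10928576]), 'tool_rot': array([-1.30159526e-03,  9.82386870e-01,  1.86853634e-01, -2.52600301e-04]), 'force': array([ 0.31073594, -0.65356049, -0.15896921]), 'torque': array([-0.02876005, -0.02562673, -0.03372817]), 'finger_force': 0.0, 'finger_gap': 1.0016659689609986} 18.700000000000003
scene {'mtx': array([[479.70048512,   0.        , 319.8187548 ],
       [  0.        , 479.70048512, 198.31789861],
       [  0.        ,   0.        ,   1.        ]]), 'dist_coeffs': array([0.03475614, 0.        , 0.        , 0.        , 0.        ]), 'xyz': array([1081.67640409, -864.56296201,  798.33870191]), 'orientation': array([0.85531284, 0.44875318, 0.11189795, 0.23353666])}
top {'mtx': array([[461.80083831,   0.        , 314.62263896],
       [  0.        , 461.80083831, 198.54424429],
       [  0.        ,   0.        ,   1.        ]]), 'dist_coeffs': array([0.00846867, 0.        , 0.        , 0.        , 0.        ]), 'xyz': array([ 490.73990702,   54.19424011, 1490.31833793]), 'orientation': array([-0.70581134, -0.03008354,  0.02800083,  0.70720668])}
```

View pics/top0.png

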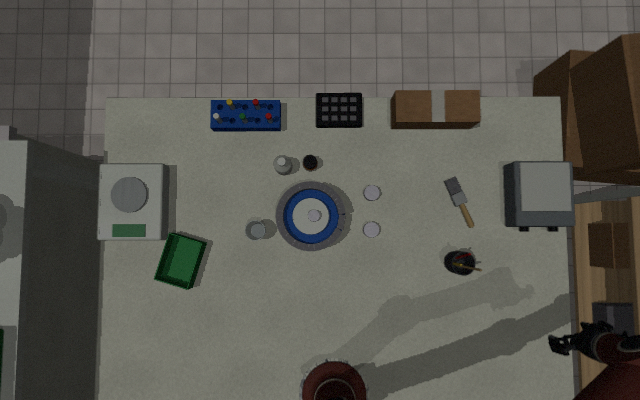

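View pics/scene0.png

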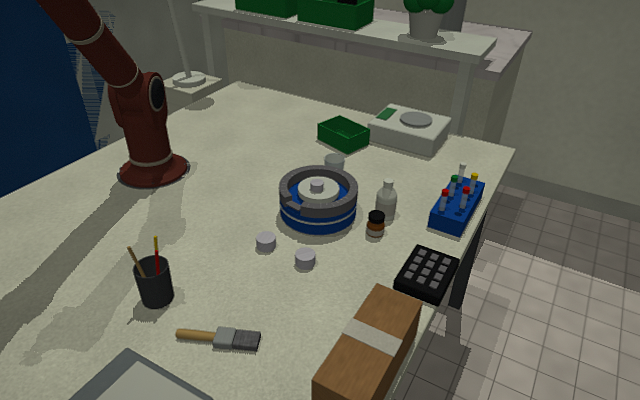

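The top view shows the drum at about (311,215), with the tin on it at (315,215). The beaker is at (257,230), and the bottle and jar are behind the drum at (284,164) and (310,162). The scene view suggests a step in the collar near (290,203). I'll zoom in and compute the centre.

```bash
cat > h.py <<'E'
import numpy as np, cv2
from station import ctrl
from scipy.spatial.transform import Rotation as R
def rot(q): return R.from_quat([q[1],q[2],q[3],q[0]])
def cast(c,px,z):
    px=np.asarray(px,float).reshape(-1,1,2)
    u=cv2.undistortPoints(px,c["mtx"],c["dist_coeffs"])[:,0]
    d=rot(c["orientation"]).apply(np.c_[u[:,0],-u[:,1],-np.ones(len(u))])
    o=c["xyz"]; return o+d*((z-o[2])/d[:,2])[:,None]
def proj(c,P):
    p=rot(c["orientation"]).inv().apply(np.asarray(P,float)-c["xyz"])*[1,-1,-1]
    return cv2.projectPoints(p,np.zeros(3),np.zeros(3),c["mtx"],c["dist_coeffs"])[0][:,0]
E
python3 - <<'E'
from h import *
t=cv2.imread("pics/top0.png"); s=cv2.imread("pics/scene0.png")
ct=ctrl.get_calibration("top"); cs=ctrl.get_calibration("scene")
# blue moat in top: outer edge = inner collar edge
for im,c,(x0,y0,x1,y1),n in((t,ct,(260,165,365,265),"top"),(s,cs,(270,155,365,240),"scene")):
    hsv=cv2.cvtColor(im,cv2.COLOR_BGR2HSV); m=np.zeros(im.shape[:2],np.uint8)
    m[y0:y1,x0:x1]=cv2.inRange(hsv,(100,120,30),(130,255,255))[y0:y1,x0:x1]
    k=max(cv2.findContours(m,0,1)[0],key=cv2.contourArea)
    if n=="top":
        e=cv2.fitEllipse(k); print(n,e,cast(c,[e[0]],92),cast(c,[e[0]],62))
    w=cv2.inRange(hsv,(0,0,120),(180,60,255)); mm=np.zeros_like(m); 
    cv2.imwrite(f"pics/{n}c.png",cv2.resize(im[y0:y1,x0:x1],None,fx=7 if n=="scene" else 5.5,fy=7 if n=="scene" else 5.5,interpolation=cv2.INTER_CUBIC))
E
```

```text
top ((310.52947998046875, 216.05848693847656), (53.475704193115234, 53.70145034790039), 106.45413208007812) [[552.69809562  70.70554987  92.        ]] [[554.02736779  71.05978916  62.        ]]
```

View pics/topc.png

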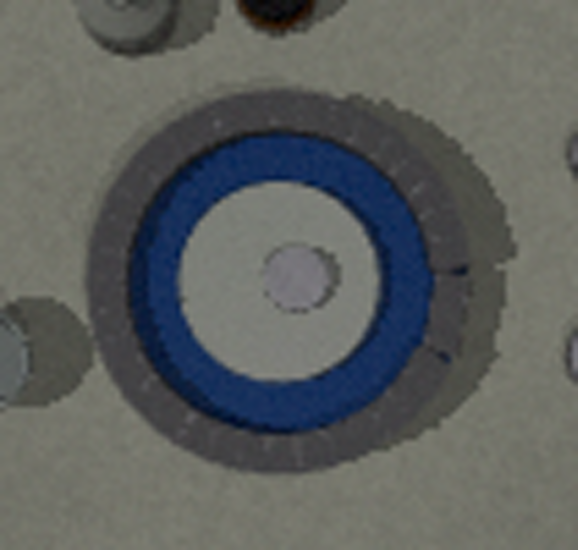

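View pics/scenec.png

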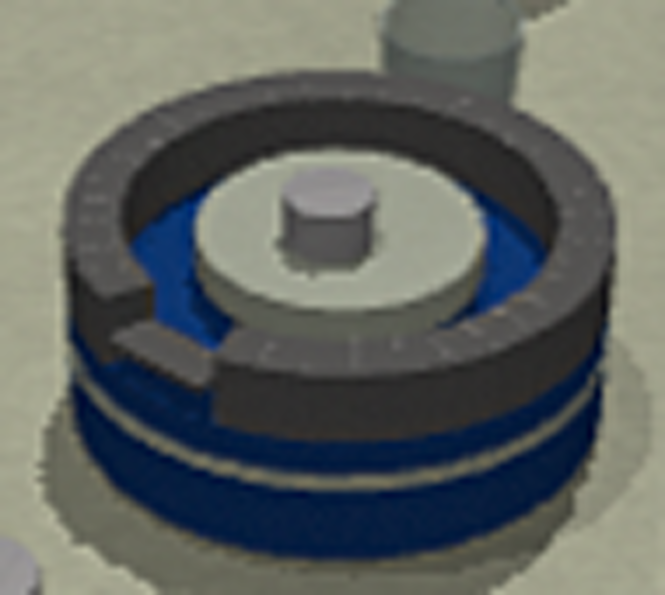

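The notch is plain in both views. In the top crop its two ends show as slivers at (450,270) and (442,353). In the scene crop the plate's corners are about (120,335), (145,320), (215,355) and (205,385). Next I'll find its angle.

```bash
python3 - <<'E'
from h import *
t=cv2.imread("pics/top0.png"); s=cv2.imread("pics/scene0.png")
ct=ctrl.get_calibration("top"); cs=ctrl.get_calibration("scene")
C0=np.array([553,71])
def show(n,P):
    d=P[:,:2]-C0; print(n,np.round(P[:,:2]).tolist(),"r",np.round(np.hypot(*d.T)),"ang from -x",np.round(np.arctan2(-d[:,1],-d[:,0]),3))
show("top ends z80",cast(ct,np.array([[450,270],[442,353]])/5.5+[260,165],80))
show("scene plate",cast(cs,np.array([[115,338],[145,320],[217,355],[208,388]])/7+[270,155],78))
show("scene ends z92",cast(cs,np.array([[155,285],[228,340],[213,375]])/7+[270,155],92))
# collar circle check in scene: outer ellipse extremes
show("scene collar L,R,top",cast(cs,np.array([[66,225],[614,225],[340,70]])/7+[270,155],92))
# tin / cover from top by grey level
g=cv2.cvtColor(t,cv2.COLOR_BGR2HSV)
w=cv2.inRange(g,(0,0,100),(180,70,255)); w[:190]=0;w[245:]=0;w[:,:285]=0;w[:,336:]=0
k=max(cv2.findContours(w,0,1)[0],key=cv2.contourArea);e=cv2.fitEllipse(k);print(e,cast(ct,[e[0]],86))
# collar outer fit from top: dark grey
print(rot(ctrl.read_state()["tool_rot"]).as_matrix().round(3))
E
```

```text
top ends z80 [[559.0, -25.0], [513.0, -20.0]] r [96. 99.] ang from -x [1.634 1.157]
scene plate [[515.0, -28.0], [518.0, -13.0], [552.0, -18.0], [560.0, -37.0]] r [107.  91.  89. 108.] ang from -x [1.202 1.173 1.562 1.638]
scene ends z92 [[520.0, -9.0], [561.0, -24.0], [568.0, -45.0]] r [ 86.  96. 117.] ang from -x [1.175 1.655 1.697]
scene collar L,R,top [[469.0, 7.0], [647.0, 117.0], [500.0, 161.0]] r [105. 104. 104.] ang from -x [ 0.65  -2.69  -1.041]
((310.19549560546875, 215.75772094726562), (35.047393798828125, 35.25584411621094), 145.64474487304688) [[553.88111347  71.79137771  86.        ]]
[[ 0.93   0.367 -0.001]
 [ 0.367 -0.93   0.002]
 [ 0.    -0.002 -1.   ]]
```

Notch centre: 1.40 rad from -x, at about (537,-22). The drum centre is about (553.5,71.4). I'll close the fingers, move above the collar short of the notch at about (491,0), and line the fingers up along the ring.

>>> apply_moves(rows=[{"dx": 1, "dy": -1, "rz": -0.5, "fingers": 0}, {"dx": 2, "dy": -2, "rz": -1, "fingers": 0}, {"dx": 3, "dy": -3, "rz": -1.6, "fingers": 0}, {"dx": 4, "dy": -4, "rz": -2.2, "fingers": 0}, {"dx": 5, "dy": -5.1, "rz": -2.8, "fingers": 0}, {"dx": 6, "dy": -6.2, "rz": -3.3, "fingers": 0}, {"dx": 7, "dy": -7.2, "rz": -3.8, "fingers": 0}, {"dx": 8, "dy": -8.2, "rz": -4.4, "fingers": 0}, {"dx": 9, "dy": -9.3, "rz": -4.9, "fingers": 0}, {"dx": 10, "dy": -10.3, "rz": -5.5, "fingers": 0}, {"dx": 11, "dy": -11.3, "rz": -6, "fingers": 0}, {"dx": 12, "dy": -12.3, "rz": -6.5, "fingers": 0}, {"dx": 13, "dy": -13.4, "rz": -7, "fingers": 0}, {"dx": 14, "dy": -14.4, "rz": -7.6, "fingers": 0}, {"dx": 15, "dy": -15.4, "rz": -8.1, "fingers": 0}, {"dx": 16, "dy": -16.4, "rz": -8.7, "fingers": 0}, {"dx": 17, "dy": -17.5, "rz": -9.2, "fingers": 0}, {"dx": 18, "dy": -18.4, "rz": -9.77, "fingers": 0}, {"dx": 18.26, "dy": -18.79, "rz": -9.77, "fingers": 0}, {"dx": 18.26, "dy": -18.79, "rz": -9.77, "fingers": 0}])

```text
schema error: expected keys dx, dy, dz, rx, ry, rz, fingers
```

```bash
python3 - <<'E'
from h import *
s=ctrl.read_state(); print(s["clock"],s["tcp_pos"],s["force"],s["finger_gap"]); print(rot(s["tool_rot"]).as_matrix().round(3))
c=ctrl.get_calibration("wrist"); im=ctrl.grab_frame("wrist")[:,:,::-1]
im=np.ascontiguousarray(im)
a=np.linspace(0,6.28,90); a2=1.40
for r,z,aa in((84,92,a),(106,92,a),(95,78,np.array([1.14,1.40,1.66]))):
    P=np.c_[553.5-r*np.cos(aa),71.4-r*np.sin(aa),np.full(len(aa),z)]
    for p in proj(c,P):
        if abs(p).max()<900: cv2.circle(im,(int(p[0]),int(p[1])),1 if len(aa)>5 else 4,(0,0,255),-1)
cv2.imwrite("pics/w1.png",im)
E
```

```text
0.1 [ 238.33888411 -603.9913815   230.2313539 ] [ 0.15244825 -0.74634809 -0.40014823] 1.0006974894815066
[[ 0.93   0.367 -0.001]
 [ 0.367 -0.93   0.002]
 [ 0.    -0.002 -1.   ]]
```

View pics/w1.png

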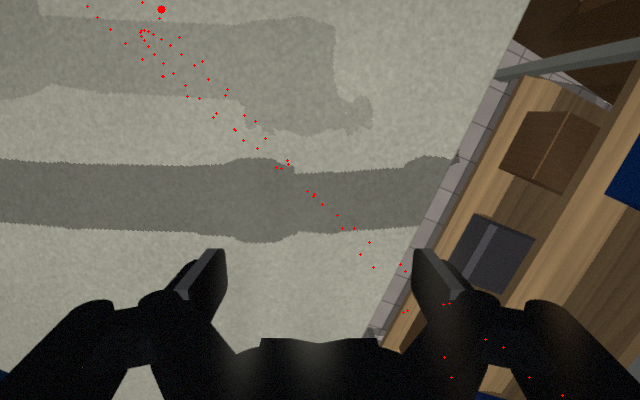

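The move was refused because every row needs all the keys, so the arm hasn't moved. The wrist picture shows only bare bench and the open fingers. I'll resend with full rows.

>>> apply_moves(rows=[{"dx": 1, "dy": -1, "dz": 0, "rx": 0, "ry": 0, "rz": -0.5, "fingers": 0}, {"dx": 2, "dy": -2, "dz": 0, "rx": 0, "ry": 0, "rz": -1, "fingers": 0}, {"dx": 3, "dy": -3, "dz": 0, "rx": 0, "ry": 0, "rz": -1.6, "fingers": 0}, {"dx": 4, "dy": -4.1, "dz": 0, "rx": 0, "ry": 0, "rz": -2.2, "fingers": 0}, {"dx": 5, "dy": -5.1, "dz": 0, "rx": 0, "ry": 0, "rz": -2.8, "fingers": 0}, {"dx": 6, "dy": -6.2, "dz": 0, "rx": 0, "ry": 0, "rz": -3.3, "fingers": 0}, {"dx": 7, "dy": -7.2, "dz": 0, "rx": 0, "ry": 0, "rz": -3.8, "fingers": 0}, {"dx": 8, "dy": -8.2, "dz": 0, "rx": 0, "ry": 0, "rz": -4.4, "fingers": 0}, {"dx": 9, "dy": -9.3, "dz": 0, "rx": 0, "ry": 0, "rz": -4.9, "fingers": 0}, {"dx": 10, "dy": -10.3, "dz": 0, "rx": 0, "ry": 0, "rz": -5.5, "fingers": 0}, {"dx": 11, "dy": -11.3, "dz": 0, "rx": 0, "ry": 0, "rz": -6, "fingers": 0}, {"dx": 12, "dy": -12.3, "dz": 0, "rx": 0, "ry": 0, "rz": -6.5, "fingers": 0}, {"dx": 13, "dy": -13.4, "dz": 0, "rx": 0, "ry": 0, "rz": -7, "fingers": 0}, {"dx": 14, "dy": -14.4, "dz": 0, "rx": 0, "ry": 0, "rz": -7.6, "fingers": 0}, {"dx": 15, "dy": -15.4, "dz": 0, "rx": 0, "ry": 0, "rz": -8.1, "fingers": 0}, {"dx": 16, "dy": -16.4, "dz": 0, "rx": 0, "ry": 0, "rz": -8.7, "fingers": 0}, {"dx": 17, "dy": -17.5, "dz": 0, "rx": 0, "ry": 0, "rz": -9.2, "fingers": 0}, {"dx": 18, "dy": -18.4, "dz": 0, "rx": 0, "ry": 0, "rz": -9.77, "fingers": 0}, {"dx": 18.26, "dy": -18.79, "dz": 0, "rx": 0, "ry": 0, "rz": -9.77, "fingers": 0}, {"dx": 18.26, "dy": -18.79, "dz": 0, "rx": 0, "ry": 0, "rz": -9.77, "fingers": 0}])

```text
clock: 1.82
tcp_pos: [491.3, 4.2, 231.3]
tool_rot: [-0.001, 0.763, 0.646, 0.001]
force: [0.1, -1.2, 0.4]
finger_gap: 0.001
finger_force: 0.0
```

```bash
cat > w.py <<'E'
from h import *
import sys
s=ctrl.read_state(); print(s["clock"],s["tcp_pos"],s["force"],s["finger_gap"]); print(rot(s["tool_rot"]).as_matrix().round(3))
c=ctrl.get_calibration("wrist"); im=np.ascontiguousarray(ctrl.grab_frame("wrist")[:,:,::-1])
a=np.linspace(0,6.28,90)
for r,z,aa in((84,92,a),(106,92,a),(95,78,np.array([1.14,1.40,1.66]))):
    P=np.c_[553.5-r*np.cos(aa),71.4-r*np.sin(aa),np.full(len(aa),z)]
    for p in proj(c,P):
        if abs(p).max()<900: cv2.circle(im,(int(p[0]),int(p[1])),1 if len(aa)>5 else 4,(0,0,255),-1)
cv2.imwrite(sys.argv[1],im)
E
python3 w.py pics/w2.png
```

```text
1.8167 [491.31396788   4.18617655 231.32204593] [ 0.10984462 -1.2410056   0.37102214] 0.0010014822449507534
[[ 0.164  0.986  0.   ]
 [ 0.986 -0.164  0.003]
 [ 0.003  0.    -1.   ]]
```

View pics/w2.png

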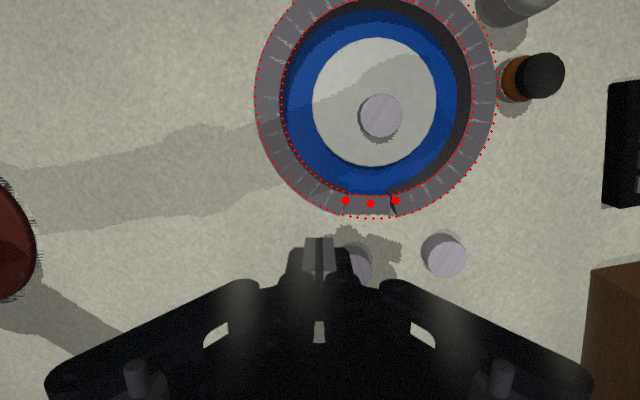

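The overlay matches within 1–2 mm: the notch ends at (345,200) and (393,200) coincide with the predicted dots, and the ring matches the drawn circles. Next I'll descend to just above the collar.

>>> apply_moves(rows=[{"dx": 0, "dy": 0, "dz": 1, "rx": 0, "ry": 0, "rz": 0, "fingers": 0}, {"dx": 0, "dy": 0, "dz": 2, "rx": 0, "ry": 0, "rz": 0, "fingers": 0}, {"dx": 0, "dy": 0, "dz": 3, "rx": 0, "ry": 0, "rz": 0, "fingers": 0}, {"dx": 0, "dy": 0, "dz": 4, "rx": 0, "ry": 0, "rz": 0, "fingers": 0}, {"dx": 0, "dy": 0, "dz": 4.8, "rx": 0, "ry": 0, "rz": 0, "fingers": 0}, {"dx": 0, "dy": 0, "dz": 5.2, "rx": 0, "ry": 0, "rz": 0, "fingers": 0}, {"dx": 0, "dy": 0, "dz": 5.2, "rx": 0, "ry": 0, "rz": 0, "fingers": 0}, {"dx": 0, "dy": 0, "dz": 5.2, "rx": 0, "ry": 0, "rz": 0, "fingers": 0}, {"dx": 0, "dy": 0, "dz": 5.2, "rx": 0, "ry": 0, "rz": 0, "fingers": 0}, {"dx": 0, "dy": 0, "dz": 5.2, "rx": 0, "ry": 0, "rz": 0, "fingers": 0}])

```text
clock: 2.7
tcp_pos: [491.8, -0.4, 102.7]
tool_rot: [0.001, 0.765, 0.644, 0.001]
force: [0.8, 0.6, -0.2]
finger_gap: 0.002
finger_force: 0.0
```

>>> apply_moves(rows=[{"dx": 0, "dy": 0, "dz": 0.1, "rx": 0, "ry": 0, "rz": 0, "fingers": 0}, {"dx": 0, "dy": 0, "dz": 0.2, "rx": 0, "ry": 0, "rz": 0, "fingers": 0}, {"dx": 0, "dy": 0, "dz": 0.27, "rx": 0, "ry": 0, "rz": 0, "fingers": 0}, {"dx": 0, "dy": 0, "dz": 0.33, "rx": 0, "ry": 0, "rz": 0, "fingers": 0}, {"dx": 0, "dy": 0, "dz": 0.37, "rx": 0, "ry": 0, "rz": 0, "fingers": 0}, {"dx": 0, "dy": 0, "dz": 0.4, "rx": 0, "ry": 0, "rz": 0, "fingers": 0}, {"dx": 0, "dy": 0, "dz": 0.42, "rx": 0, "ry": 0, "rz": 0, "fingers": 0}, {"dx": 0, "dy": 0, "dz": 0.42, "rx": 0, "ry": 0, "rz": 0, "fingers": 0}, {"dx": 0, "dy": 0, "dz": 0.42, "rx": 0, "ry": 0, "rz": 0, "fingers": 0}])

```text
clock: 3.45
tcp_pos: [490.7, -0.1, 92.1]
tool_rot: [0.0, 0.765, 0.644, -0.0]
force: [-2.9, -0.9, 10.7]
finger_gap: -0.001
finger_force: 5.4
```

Contact at z = 92.1 with about 11 N. I'll ease off slightly and slide along the ring toward the notch.

>>> apply_moves(rows=[{"dx": -0.03, "dy": 0.05, "dz": -0.02, "rx": 0, "ry": 0, "rz": 0, "fingers": 0}, {"dx": -0.06, "dy": 0.1, "dz": -0.02, "rx": 0, "ry": 0, "rz": 0, "fingers": 0}, {"dx": -0.09, "dy": 0.15, "dz": -0.02, "rx": 0, "ry": 0, "rz": 0, "fingers": 0}, {"dx": -0.12, "dy": 0.2, "dz": -0.02, "rx": 0, "ry": 0, "rz": 0, "fingers": 0}, {"dx": -0.15, "dy": 0.25, "dz": -0.02, "rx": 0, "ry": 0, "rz": 0, "fingers": 0}, {"dx": -0.17, "dy": 0.3, "dz": -0.02, "rx": 0, "ry": 0, "rz": 0, "fingers": 0}, {"dx": -0.2, "dy": 0.35, "dz": -0.02, "rx": 0, "ry": 0, "rz": 0, "fingers": 0}, {"dx": -0.22, "dy": 0.4, "dz": -0.02, "rx": 0, "ry": 0, "rz": 0, "fingers": 0}, {"dx": -0.24, "dy": 0.45, "dz": -0.02, "rx": 0, "ry": 0, "rz": 0, "fingers": 0}, {"dx": -0.26, "dy": 0.5, "dz": -0.02, "rx": 0, "ry": 0, "rz": 0, "fingers": 0}])

```text
clock: 4.28
tcp_pos: [496.8, -4.7, 92.0]
tool_rot: [-0.004, 0.764, 0.645, -0.003]
force: [-10.4, 6.0, 15.9]
finger_gap: -0.001
finger_force: 7.9
```

>>> apply_moves(rows=[{"dx": 0, "dy": 0, "dz": -0.2, "rx": 0, "ry": 0, "rz": 0, "fingers": 0}, {"dx": 0, "dy": 0, "dz": -0.4, "rx": 0, "ry": 0, "rz": 0, "fingers": 0}, {"dx": 0, "dy": 0, "dz": -0.5, "rx": 0, "ry": 0, "rz": 0, "fingers": 0}, {"dx": -0.05, "dy": 0.3, "dz": -0.5, "rx": 0, "ry": 0, "rz": 0, "fingers": 0}, {"dx": -0.15, "dy": 0.7, "dz": -0.5, "rx": 0, "ry": 0, "rz": 0, "fingers": 0}, {"dx": -0.25, "dy": 1.1, "dz": -0.5, "rx": 0, "ry": 0, "rz": 0, "fingers": 0}, {"dx": -0.3, "dy": 1.45, "dz": -0.5, "rx": 0, "ry": 0, "rz": 0, "fingers": 0}, {"dx": -0.3, "dy": 1.45, "dz": -0.5, "rx": 0, "ry": 0, "rz": 0, "fingers": 0}, {"dx": -0.3, "dy": 1.45, "dz": -0.5, "rx": 0, "ry": 0, "rz": 0, "fingers": 0}, {"dx": -0.3, "dy": 1.45, "dz": -0.5, "rx": 0, "ry": 0, "rz": 0, "fingers": 0}])

```text
clock: 5.12
tcp_pos: [535.9, -22.0, 103.5]
tool_rot: [-0.0, 0.765, 0.644, -0.0]
force: [0.0, 0.1, -0.4]
finger_gap: 0.002
finger_force: 0.0
```

```bash
python3 w.py pics/w3.png
```

```text
5.1167 [535.9123983  -22.02907279 103.52600745] [ 0.00236741  0.05027748 -0.41818547] 0.0016534823820486574
[[ 0.171  0.985 -0.001]
 [ 0.985 -0.171  0.   ]
 [ 0.    -0.001 -1.   ]]
```

View pics/w3.png

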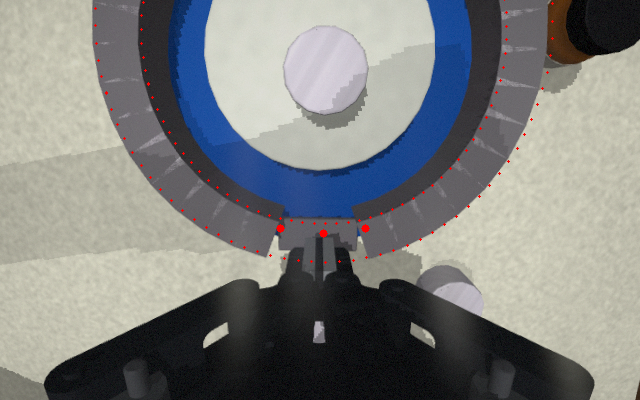

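The notch ends are at (283,207)/(268,257) and (353,207)/(367,257). The fingers at x≈320 are centred to about 1 mm, and the plate is visible beneath them. I'll press down.

>>> apply_moves(rows=[{"dx": 0, "dy": 0, "dz": 0.15, "rx": 0, "ry": 0, "rz": 0, "fingers": 0}, {"dx": 0, "dy": 0, "dz": 0.3, "rx": 0, "ry": 0, "rz": 0, "fingers": 0}, {"dx": 0, "dy": 0, "dz": 0.45, "rx": 0, "ry": 0, "rz": 0, "fingers": 0}, {"dx": 0, "dy": 0, "dz": 0.6, "rx": 0, "ry": 0, "rz": 0, "fingers": 0}, {"dx": 0, "dy": 0, "dz": 0.75, "rx": 0, "ry": 0, "rz": 0, "fingers": 0}, {"dx": 0, "dy": 0, "dz": 0.85, "rx": 0, "ry": 0, "rz": 0, "fingers": 0}, {"dx": 0, "dy": 0, "dz": 0.95, "rx": 0, "ry": 0, "rz": 0, "fingers": 0}, {"dx": 0, "dy": 0, "dz": 1.0, "rx": 0, "ry": 0, "rz": 0, "fingers": 0}, {"dx": 0, "dy": 0, "dz": 1.05, "rx": 0, "ry": 0, "rz": 0, "fingers": 0}, {"dx": 0, "dy": 0, "dz": 1.1, "rx": 0, "ry": 0, "rz": 0, "fingers": 0}, {"dx": 0, "dy": 0, "dz": 1.1, "rx": 0, "ry": 0, "rz": 0, "fingers": 0}])

```text
clock: 6.08
tcp_pos: [536.3, -22.2, 76.9]
tool_rot: [0.0, 0.765, 0.644, -0.0]
force: [-1.1, -0.2, 3.4]
finger_gap: 0.002
finger_force: 2.1
```

Just touching the plate at z ≈ 77, so the notch is entered. I'll press slowly to the stop so that the tin stays steady.

>>> apply_moves(rows=[{"dx": 0, "dy": 0, "dz": 0.03, "rx": 0, "ry": 0, "rz": 0, "fingers": 0}, {"dx": 0, "dy": 0, "dz": 0.06, "rx": 0, "ry": 0, "rz": 0, "fingers": 0}, {"dx": 0, "dy": 0, "dz": 0.09, "rx": 0, "ry": 0, "rz": 0, "fingers": 0}, {"dx": 0, "dy": 0, "dz": 0.12, "rx": 0, "ry": 0, "rz": 0, "fingers": 0}, {"dx": 0, "dy": 0, "dz": 0.15, "rx": 0, "ry": 0, "rz": 0, "fingers": 0}, {"dx": 0, "dy": 0, "dz": 0.18, "rx": 0, "ry": 0, "rz": 0, "fingers": 0}, {"dx": 0, "dy": 0, "dz": 0.21, "rx": 0, "ry": 0, "rz": 0, "fingers": 0}, {"dx": 0, "dy": 0, "dz": 0.24, "rx": 0, "ry": 0, "rz": 0, "fingers": 0}, {"dx": 0, "dy": 0, "dz": 0.27, "rx": 0, "ry": 0, "rz": 0, "fingers": 0}, {"dx": 0, "dy": 0, "dz": 0.3, "rx": 0, "ry": 0, "rz": 0, "fingers": 0}, {"dx": 0, "dy": 0, "dz": 0.33, "rx": 0, "ry": 0, "rz": 0, "fingers": 0}, {"dx": 0, "dy": 0, "dz": 0.36, "rx": 0, "ry": 0, "rz": 0, "fingers": 0}, {"dx": 0, "dy": 0, "dz": 0.38, "rx": 0, "ry": 0, "rz": 0, "fingers": 0}, {"dx": 0, "dy": 0, "dz": 0.4, "rx": 0, "ry": 0, "rz": 0, "fingers": 0}, {"dx": 0, "dy": 0, "dz": 0.4, "rx": 0, "ry": 0, "rz": 0, "fingers": 0}])

```text
clock: 7.33
tcp_pos: [536.4, -22.2, 68.0]
tool_rot: [0.0, 0.765, 0.644, -0.0]
force: [-3.2, -0.4, 12.0]
finger_gap: 0.002
finger_force: 6.0
```

>>> apply_moves(rows=[{"dx": 0, "dy": 0, "dz": 0.03, "rx": 0, "ry": 0, "rz": 0, "fingers": 0}, {"dx": 0, "dy": 0, "dz": 0.06, "rx": 0, "ry": 0, "rz": 0, "fingers": 0}, {"dx": 0, "dy": 0, "dz": 0.06, "rx": 0, "ry": 0, "rz": 0, "fingers": 0}, {"dx": 0, "dy": 0, "dz": 0.06, "rx": 0, "ry": 0, "rz": 0, "fingers": 0}])

```text
clock: 7.67
tcp_pos: [536.4, -22.2, 67.9]
tool_rot: [0.001, 0.765, 0.644, -0.0]
force: [-6.0, -1.4, 21.3]
finger_gap: -0.0
finger_force: 10.6
```

The plate is at the firm stop: the force rises without travel. I'll withdraw straight up.

>>> apply_moves(rows=[{"dx": 0, "dy": 0, "dz": -0.2, "rx": 0, "ry": 0, "rz": 0, "fingers": 0}, {"dx": 0, "dy": 0, "dz": -0.5, "rx": 0, "ry": 0, "rz": 0, "fingers": 0}, {"dx": 0, "dy": 0, "dz": -1, "rx": 0, "ry": 0, "rz": 0, "fingers": 0}, {"dx": 0, "dy": 0, "dz": -1.6, "rx": 0, "ry": 0, "rz": 0, "fingers": 0}, {"dx": 0, "dy": 0, "dz": -2.4, "rx": 0, "ry": 0, "rz": 0, "fingers": 0}, {"dx": 0, "dy": 0, "dz": -3.3, "rx": 0, "ry": 0, "rz": 0, "fingers": 0}, {"dx": 0, "dy": 0, "dz": -4.2, "rx": 0, "ry": 0, "rz": 0, "fingers": 0}, {"dx": 0, "dy": 0, "dz": -5, "rx": 0, "ry": 0, "rz": 0, "fingers": 0}, {"dx": 0, "dy": 0, "dz": -5.5, "rx": 0, "ry": 0, "rz": 0, "fingers": 0}, {"dx": 0, "dy": 0, "dz": -5.5, "rx": 0, "ry": 0, "rz": 0, "fingers": 0}, {"dx": 0, "dy": 0, "dz": -5.5, "rx": 0, "ry": 0, "rz": 0, "fingers": 0}, {"dx": 0, "dy": 0, "dz": -5.5, "rx": 0, "ry": 0, "rz": 0, "fingers": 0}, {"dx": 0, "dy": 0, "dz": -5.5, "rx": 0, "ry": 0, "rz": 0, "fingers": 0}])

```text
clock: 8.75
tcp_pos: [535.5, -22.3, 201.0]
tool_rot: [-0.001, 0.765, 0.644, -0.001]
force: [0.3, 0.8, 0.2]
finger_gap: 0.0
finger_force: 0.0
```

```bash
python3 - <<'E'
from h import *
im=ctrl.grab_frame("scene")[150:245,260:370,::-1]; w=ctrl.grab_frame("wrist")[:,:,::-1]
im=cv2.resize(im,(463,400)); cv2.imwrite("pics/end.png",np.hstack([im,cv2.resize(w[:,160:480],(320,400))]))
E
```

```text
(no output)
```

View pics/end.png

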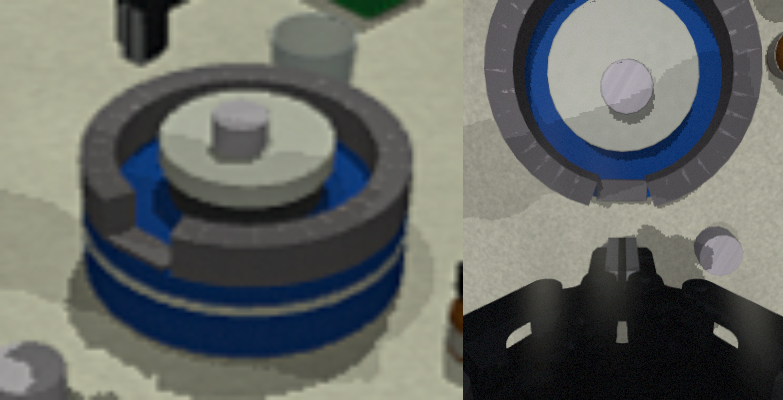

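The cover, at (247,150) in the left picture, has risen with the tin upright on it at (240,130). The plate is down and the hand is clear, so I'll hand in.

```bash
python3 -c "
from station import ctrl
print(ctrl.sign_off())"
```

```text
the job is handed in; nothing more can be done
None
```

I felt along the collar, found the notch and pressed the release plate to its firm stop; the white cover rose with the tin still upright on it, the hand is clear, and the job is handed in (no verdict was returned).

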